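# Slide a junction box cover onto its pins and press it home

### The job

The loose cover plate of the junction box has been left lying askew on the tips of the box's four guide pins. Without lifting it away or tipping it up, slide it back until it drops over the pins, then press it down gently, near edge and far edge, until both roller catches have snapped over it and it lies flush on the rim all round. Leave the jar, the heat sink and the screwdriver where they are.

Things in the scene. Friction and masses are not known exactly. Their poses are not given: they have to be found in the camera images.
- junction_box: Open grey housing, fixed to the bench: 104 (x) x 134 (y) mm outside, rim 40 mm above the bench. Origin: centre of its underside; z up, +x to its far side, roughly away from the robot. Inside stand four guide pins. Roller catches on 24 mm wide holders outside the near and far walls at y = 0, none higher than 52.5 mm; only 5 mm high feet outside the two end walls (+-y).
- pin_tip (a point): Tip, 57 mm above the bench, of the pin at x = +28, y = +42 mm of the box; the four steel pins stand at x = +-28, y = +-42 mm, are 6 mm thick and taper to 2.4 mm over their last 5 mm.
- stop_lug (a point): Top of one of two stop lugs on the far wall, 18 mm wide, centred at y = +-46 mm of the box (this one +46), up to 69 mm above the bench; the point is on its near face, x = +55.8 mm. A cover against both lugs is square to the box and less than 1 mm beyond its seated x; along the lugs (y) nothing stops it but the pins.
- cover: Loose aluminium plate, 110 (x) x 140 (y) x 5 mm, 0.2 kg, no handle; four 7.6 mm holes match the pins. Origin: centre of its underside; axes as the box's. Starts level on the pin tips, 11-17 mm too near, up to 23 mm off sideways, turned up to 0.07 rad. With its holes over the pins it drops about 5 mm onto the rollers. Seated: origin 40 mm up, over the box's. On the pin tips, pressing outside the pins tips it.
- cover_near (a point): Point on the cover's underside, 45 mm from its centre towards its near (-x) edge, y = 0; 40 mm above the bench when seated.
- cover_far (a point): Point on the cover's underside, 45 mm from its centre towards its far (+x) edge, y = 0; 40 mm above the bench when seated.
- near_catch (a joint): Near catch: steel roller 8 mm thick, 15 mm long (along y), axis 48 mm above the bench at x = -57, y = 0 mm of the box, on a spring slide. Metres: 0 at rest, up to 0.006 pushed outward (3 N, plus 0.5 N per mm). The cover's edge, pressed down near it with about 6 to 12 N, pushes it out; once past, the roller snaps back over the edge and holds the cover down.
- far_catch (a joint): Far roller catch, the same mirrored, at x = +57 mm of the box, between the two stop lugs.
- jar_standoffs: Bystander: white jar with a blue screw lid, 51 mm across, 56 mm high, standing beyond the box; origin at the centre of its underside.
- heatsink: Bystander: black finned heat sink, 38 x 45 x 22 mm, on the bench to the right of the box; origin at the centre of its underside.
- screwdriver_a: Bystander: yellow-handled screwdriver, 159 mm long, 17 mm thick, lying on the bench to the left of the box; origin under its middle.

How it is judged:
At the end, for the whole second after the job is handed in: The cover lies flush on the rim over all four pins: near and far points of its underside less than 2 mm above the rim, level within 0.03 rad, its centre within 3 mm of the box's and square within 0.05 rad, at rest; both roller catches sprung back over its edges (each below 2.5 mm) (z of each of cover_near, cover_far in the frame of junction_box below 0.042 m and z of cover in the frame of junction_box above 0.037 m and angle between the z axis of cover and the z axis of junction_box, either way round below 0.03 rad and horizontal distance between cover and junction_box below 0.003 m and angle between the x axis of cover and the x axis of junction_box, either way round below 0.05 rad and value of joint each of near_catch, far_catch below 0.0025 m and linear speed of cover below 0.02 m/s); the robot touches nothing.
It fails at once if the cover is lifted away or tipped up (more than 15 mm above the pin tips, or tilted more than 0.3 rad) (z of cover in the frame of junction_box above 0.072 m or angle between cover's own z axis and vertical above 0.3 rad).
It fails at once if the cover is pressed or shoved harder than 60 N (contact force between the fingers and cover above 60 N).
It fails at once if the jar, the heat sink or the screwdriver is moved by more than 30 mm (distance of any of jar_standoffs, heatsink, screwdriver_a from where it was at the start of the episode above 0.03 m).
It also fails if it takes over 58 s, if anything falls off the work surface, if the arm or the gripper's body presses on something with over 40 N, if the wrist force passes 120 N, or if a joint passes its speed limit or range.

### The arm

A 6-joint arm with a two-finger parallel gripper is mounted at the origin on a cart in front of the work surface, level with it; the furniture and walls round the work are solid. World frame = base frame: x ahead of the robot, y to its left, z up, the work surface at z = 0. Lengths are in m, angles in rad, forces in N, time in s.
With the tool pointing down it reaches from about 0.35 to 0.975 m from the base axis. Payload 4.9 kg.
Tool frame: the origin (TCP) lies midway between the tips of the shut fingers; the grasp point (between the pads) lies 19 mm behind it; z points along the fingers, y is the line along which they close (so a half turn about z gives the same grasp; the last joint's range is limited). The gripper opens to 85 mm and grips with 20 to 120 N. Pads are 22 mm wide; open, the fingers measure 114 mm over their backs; the gripper's body (76 mm by 85 mm) begins 54 mm behind the grasp point. The pads swing forward as they close: fully open they stand 13 mm farther back than shut.
Start: joints at [1.153, 0.053, 1.613, -0, 1.476, -0.119], TCP at [0.184, 0.597, 0.208] pointing down, gripper open.
Joint ranges: [-3.01, 3.01], [-1.01, 2.22], [0.06, 2.58], [-1.02, 4.17], [0.09, 2.62], [-3.14, 3.14]. Speed limits (rad/s): [2.57, 2.57, 3.14, 3.14, 3.14, 3.14].

### API

Orientations are given as a rotation vector (axis times angle).
In Python, from station import ctrl gives the robot as it stands.
- The arm moves only by the shell command python3 -m handwheel 'ROWS' [FORCE]. ROWS is JSON, a list of rows, each an object with "gripper": the gripper command: -1 is fully open, 1 is shut, values between are in proportion; "offset": the shift along the tool's x, y, z in mm, a list of three; "rotation": the turn, a rotation vector about the tool's x, y, z in rad, a list of three. A call has exactly 8 rows; each row is the pose to reach, as a shift and turn from the pose commanded when the call began, along the tool's axes at that moment; what a row does not reach only later rows make up. A row lasts 1/8 s, in which the tool goes at most 62.5 mm and 10.7 degrees, less where a joint would pass 70% of its speed; a pose out of reach is approached as far as the arm can. A call with a gripper value outside its range is refused whole. The fingers move at their own pace and stop on an object; FORCE is the grip in N (left out, the last holds). Time passes only in rows, so rows that repeat a pose let the fingers close, or fill a call up. It gives the time, the measured TCP pose, the force, the opening and the grip force at its end, in the units of the state.
- ctrl.get_obs(): the state, without advancing time (a new reading comes with each control period).
- ctrl.get_image(name): name is "side" or "top"; returns a dict with "image" (480x640x3 uint8, red, green, blue), "fovy" (degrees; the focal length in pixels is half the picture's height over the tangent of half this angle, whatever the lens; pixels are square), "cx", "cy" (the principal point, pixels), "xyz" and "attitude" of the camera in the world. Camera axes: x right, y up, looking along -z (the intrinsics and any distortion apply to the point x, -y, -z); pixel columns grow to the right and rows downward; lengths in m; the calibration is good to about 2 mm. A picture is of the moment at which its call begins. There is no depth.
- ctrl.finish_job(): hands the job in; it is judged then, once.
The state is a dict: "t": time; "q": joint angles; "dq": joint speeds; "effort": joint torques, N m; "tool_pos": TCP position; "tool_rot": TCP orientation; "contact_force": force on the tool from outside, world axes, zero at the start; "wrist_torque": the same for the moment, N m; "opening": finger opening in m; "grip_force": force on a finger pad.
Only numpy, scipy, OpenCV 4.12 (cv2) and the standard library are available. Lean on these libraries where they do the work, as an engineer would, in place of code of your own. Each camera call takes 0.05 s, during which the arm holds its last target. There are 200 camera calls.

## Working session

There is one attempt and no reset: what is moved stays moved. The work goes in short steps, Python scripts to look and compute and a shell command to move; the robot and the scene stay as the last step left them, time stands still between calls to the robot, and variables do not carry over. Pictures are saved under pics/ and viewed, at most 10 in all, crops included, and the job is handed in when it is done.

```bash
ls; mkdir -p pics; python3 - <<'E'
from station import ctrl
import cv2
for n in("side","top"):
    d=ctrl.get_image(n); cv2.imwrite(f"pics/{n}0.png",d["image"][:,:,::-1]); print(n,{k:v for k,v in d.items() if k!="image"})
print(ctrl.get_obs())
E
```

```text
pics
side {'fovy': 57.70339645196008, 'cx': 317.8215711553772, 'cy': 233.3657046810376, 'xyz': array([ 0.41982014, -0.87930961,  0.50436882]), 'attitude': array([ 1.00992431, -0.09640296, -0.15569747])}
top {'fovy': 52.897021768062885, 'cx': 319.10299202788343, 'cy': 239.38945674817703, 'xyz': array([ 0.34963194, -0.16244806,  0.99698259]), 'attitude': array([ 0.17266965, -0.17006111, -1.48940256])}
{'t': 0.1, 'q': array([ 1.15296882e+00,  5.32532750e-02,  1.61416868e+00, -1.34818244e-05,
        1.47602921e+00, -1.19046261e-01]), 'dq': array([-0.00168972, -0.00078925, -0.00251678,  0.00094351, -0.00073771,
        0.00054596]), 'effort': array([-7.00432101e-04, -3.94902921e+01, -3.71363175e+01, -1.81320825e-04,
        3.95269773e-03, -2.93698761e-06]), 'tool_pos': array([0.18375027, 0.59673014, 0.20710214]), 'tool_rot': array([-4.67507103e-01, -3.10612588e+00,  2.81995092e-03]), 'contact_force': array([ 0.08663171,  0.09838682, -0.01131041]), 'wrist_torque': array([-0.0499447 , -0.05323012,  0.02230263]), 'grip_force': 0.0, 'opening': 0.08568919786810666}
```

View pics/top0.png

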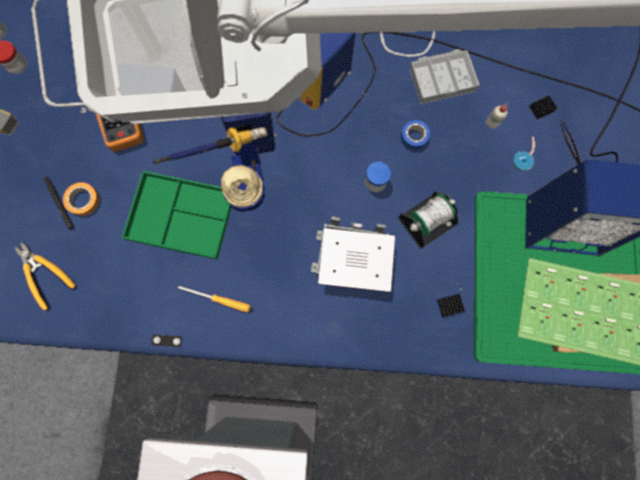

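View pics/side0.png

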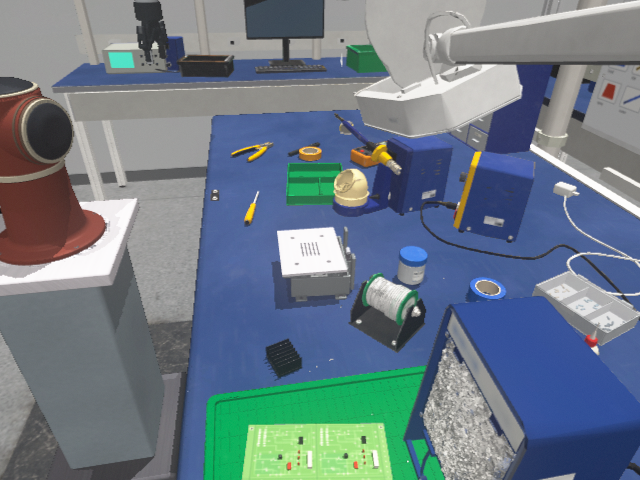

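The top view shows the white cover at about (357,258), with lugs and the far catch on its upper edge. The jar is at (378,175), the heat sink at (451,305) and the screwdriver at (215,298). I'll zoom in on the box in both views.

```bash
cat > h.py <<'E'
import numpy as np,cv2
from scipy.spatial.transform import Rotation as R
from station import ctrl
def cam(n):
    d=ctrl.get_image(n); d["R"]=R.from_rotvec(d["attitude"]).as_matrix(); d["f"]=240/np.tan(np.radians(d["fovy"]/2)); return d
def ray(d,u,v):
    return d["R"]@np.array([(u-d["cx"])/d["f"],-(v-d["cy"])/d["f"],-1])
def plane(d,u,v,z):
    r=ray(d,u,v); return d["xyz"]+r*(z-d["xyz"][2])/r[2]
def proj(d,p):
    c=d["R"].T@(np.asarray(p)-d["xyz"]); return np.array([d["cx"]-d["f"]*c[0]/c[2],d["cy"]+d["f"]*c[1]/c[2]])
def tri(ds,uvs):
    A=0;b=0
    for d,uv in zip(ds,uvs):
        r=ray(d,*uv); r/=np.linalg.norm(r); P=np.eye(3)-np.outer(r,r); A=A+P; b=b+P@d["xyz"]
    return np.linalg.solve(A,b)
def crop(d,x0,y0,w,h,s,name):
    cv2.imwrite(name,cv2.resize(d["image"][y0:y0+h,x0:x0+w,::-1],None,fx=s,fy=s,interpolation=cv2.INTER_CUBIC))
E
python3 - <<'E'
from h import *
d=cam("top"); crop(d,300,205,110,95,7,"pics/t1.png")
d=cam("side"); crop(d,265,220,100,90,7,"pics/s1.png")
E
```

```text
(no output)
```

View pics/t1.png

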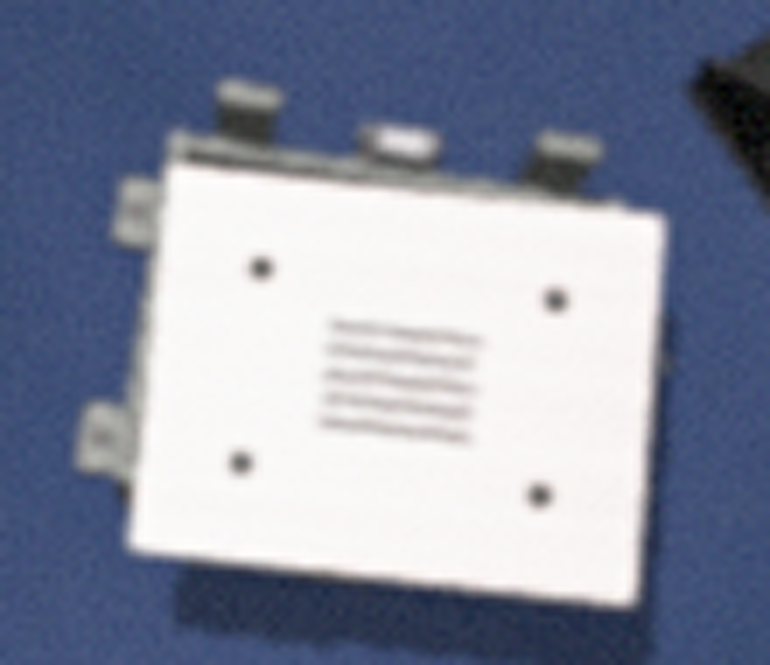

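View pics/s1.png

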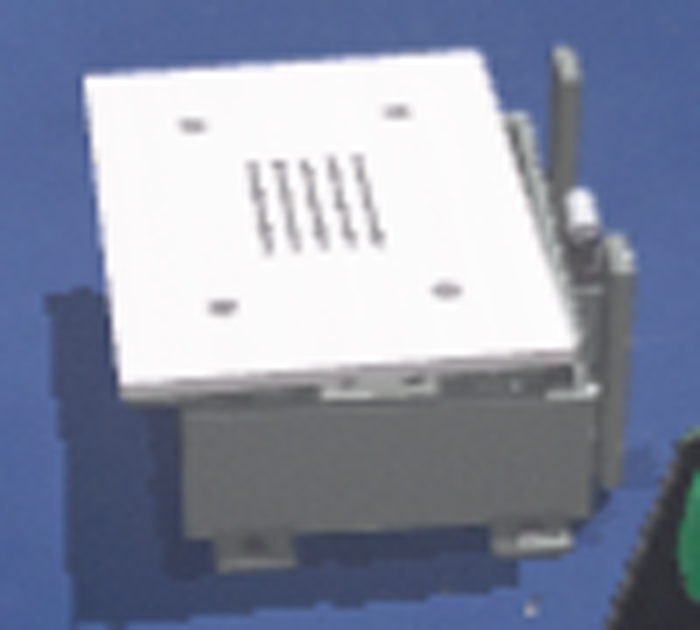

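The top crop shows cover corners FL(172,165), FR(665,212), NR(638,607) and NL(130,550). Holes are at (261,268), (556,300), (540,495) and (241,463). The near top edges of the lugs are at (248,108) and (568,160).
The side crop shows the matching corners at (478,52), (575,350), (122,385) and (85,75), with lug tops at about (557,58) and (610,250).

```bash
python3 - <<'E'
from h import *
t=cam("top"); s=cam("side")
T=lambda a:(300+(a[0]+.5)/7-.5,205+(a[1]+.5)/7-.5)
S=lambda a:(265+(a[0]+.5)/7-.5,220+(a[1]+.5)/7-.5)
P={}
for n,a,b in [("FL",(172,165),(478,52)),("FR",(665,212),(575,350)),("NR",(638,607),(122,385)),("NL",(130,550),(85,75)),
 ("hFL",(261,268),(397,111)),("hFR",(556,300),(446,290)),("hNR",(540,495),(222,306)),("hNL",(241,463),(192,125)),
 ("lugL",(248,108),(557,58)),("lugR",(568,160),(610,248)),("roller",(402,142),(582,205))]:
    p=tri((t,s),(T(a),S(b))); P[n]=p; print(n,(p*1e3).round(1),"top@h",(plane(t,*T(a),.069 if 'lug' in n else .062)*1e3).round(1), (plane(s,*S(b),.069 if 'lug' in n else .062)*1e3).round(1))
# refine cover outline by mask in top
m=(t["image"].min(2)>200).astype(np.uint8); m[:205]=0;m[300:]=0;m[:,:300]=0;m[:,410:]=0
c=max(cv2.findContours(m,0,2)[0],key=cv2.contourArea); r=cv2.minAreaRect(c)
q=np.array([plane(t,*u,.062)*1e3 for u in cv2.boxPoints(r)]); print(q.round(1),q.mean(0))
for n,a,b in[("holes y",("hFL","hNL"),("hFR","hNR")),("lug","lugL lugL".split(),"lugR lugR".split()),("edge",("FL","NL"),("FR","NR"))]:
    e=sum(P[i] for i in a)-sum(P[i] for i in b); print(n,"yaw",np.arctan2(-e[0],e[1]),np.linalg.norm(e)/2)
print((sum(P[i] for i in("hFL","hFR","hNL","hNR"))/4*1e3),(sum(P[i] for i in("FL","FR","NL","NR"))/4*1e3))
E
```

```text
FL [ 581.8 -161.3   61.4] top@h [ 582.7 -161.3   62. ] [ 580.5 -162.6   62. ]
FR [ 577.6 -302.1   61.5] top@h [ 579.5 -302.3   62. ] [ 575.3 -303.3   62. ]
NR [ 466.1 -299.3   62.1] top@h [ 466.5 -299.3   62. ] [ 465.7 -299.3   62. ]
NL [ 471.1 -157.6   62.3] top@h [ 471.8 -157.6   62. ] [ 470.5 -157.2   62. ]
hFL [ 553.6 -188.6   61.6] top@h [ 554.6 -188.7   62. ] [ 552.4 -189.6   62. ]
hFR [ 550.7 -272.5   61.3] top@h [ 551.6 -272.5   62. ] [ 549.3 -273.8   62. ]
hNR [ 494.6 -270.7   61.6] top@h [ 495.7 -270.7   62. ] [ 493.4 -271.4   62. ]
hNL [ 497.5 -186.8   61.6] top@h [ 498.5 -186.8   62. ] [ 496.5 -187.6   62. ]
lugL [ 598.8 -181.7   69.7] top@h [ 599.2 -181.7   69. ] [ 598.8 -180.6   69. ]
lugR [ 590.9 -273.1   69.5] top@h [ 590.9 -273.2   69. ] [ 591.3 -272.3   69. ]
roller [ 596.4 -227.1   51.5] top@h [ 594.4 -226.4   62. ] [ 591.5 -242.4   62. ]
[[ 471.9 -157.    62. ]
 [ 582.5 -160.1   62. ]
 [ 578.1 -304.    62. ]
 [ 467.9 -297.3   62. ]] [ 525.11467404 -229.63211454   62.        ]
holes y yaw -0.034868601004091976 0.0839589012738995
lug yaw -0.08591940469559357 0.09180229103833677
edge yaw -0.032477578157719546 0.14132284146559673
[ 524.11323334 -229.63346541   61.51620447] [ 524.14084089 -230.07484701   61.79902902]
```

The heights check out: cover top about 62 mm, lug tops about 69.6 mm. I put the box origin at about (539.3, -222.6) with yaw -0.086. Relative to the box, the cover is about 14.5 mm too near, 8.5 mm off towards -y, and turned +0.05.

Plan: 
1. Push the near edge in +x with the two open fingers, which squares the cover on the lugs.
2. Push the -y edge the same way.

```bash
cat >> h.py <<'E'
B=np.array([539.3,-222.6]); TH=-0.086
def b2w(x,y): c,s=np.cos(TH),np.sin(TH); return B+[c*x-s*y,s*x+c*y]
def w2b(p): c,s=np.cos(TH),np.sin(TH); e=np.asarray(p)[:2]-B; return np.array([c*e[0]+s*e[1],-s*e[0]+c*e[1]])
def go(x,y,z,yaw,o=None):
    "box coords mm, yaw of tool y axis rel. box y -> tool offset, rotation"
    o=o or ctrl.get_obs(); R0=R.from_rotvec(o["tool_rot"]); w=np.r_[b2w(x,y),z]-o["tool_pos"]*1e3
    a=TH+yaw; M=np.array([[-np.cos(a),-np.sin(a),0],[-np.sin(a),np.cos(a),0],[0,0,-1.]]).T
    Rt=R.from_matrix(M.T); 
    print("off",R0.inv().apply(w).round(1),"rot",(R0.inv()*Rt).as_rotvec().round(3))
def st():
    o=ctrl.get_obs(); p=o["tool_pos"]*1e3; print("t",o["t"],"box",w2b(p).round(1),p[2].round(1),"F",o["contact_force"].round(1),"open",o["opening"])
E
python3 - <<'E'
from h import *
st(); go(-95,-4,120,0); 
o=ctrl.get_obs(); print(R.from_rotvec(o["tool_rot"]).inv().apply(np.array([400,200,207])-o["tool_pos"]*1e3))
E
```

```text
t 0.3 box [-424.5  786.1] 207.8 F [-0.  -0.  -0.3] open 0.08507103112348431
off [-489.  -702.7   88.2] rot [-0.001 -0.    -0.213]
[-323.43344171 -315.87631016    0.96063533]
```

```bash
python3 -m handwheel '[{"gripper":-1,"offset":[-41,-40,0],"rotation":[0,0,-0.03]},{"gripper":-1,"offset":[-82,-80,0],"rotation":[0,0,-0.06]},{"gripper":-1,"offset":[-123,-120,0],"rotation":[0,0,-0.09]},{"gripper":-1,"offset":[-164,-160,0],"rotation":[0,0,-0.12]},{"gripper":-1,"offset":[-205,-200,0],"rotation":[0,0,-0.15]},{"gripper":-1,"offset":[-246,-240,0],"rotation":[0,0,-0.18]},{"gripper":-1,"offset":[-287,-280,0],"rotation":[0,0,-0.21]},{"gripper":-1,"offset":[-323,-316,0],"rotation":[0,0,-0.213]}]'; python3 -c "
from h import *
st(); go(-95,-4,120,0)"
```

```text
t: 1.3
tool_pos: [0.4003, 0.1984, 0.2085]
tool_rot: [0.135, 3.138, 0.0]
contact_force: [1.3, -0.2, 0.2]
opening: 0.085
grip_force: 0.0
t 1.3 box [-174.6  407.5] 208.5 F [ 1.3 -0.2  0.2] open 0.0850246544082509
off [ -79.6 -411.5   88.4] rot [ 0.     0.001 -0.   ]
```

```bash
python3 -m handwheel '[{"gripper":-1,"offset":[-10,-58,0],"rotation":[0,0,0]},{"gripper":-1,"offset":[-20,-116,0],"rotation":[0,0,0]},{"gripper":-1,"offset":[-30,-174,10],"rotation":[0,0,0]},{"gripper":-1,"offset":[-40,-232,20],"rotation":[0,0,0]},{"gripper":-1,"offset":[-50,-290,40],"rotation":[0,0,0]},{"gripper":-1,"offset":[-60,-348,60],"rotation":[0,0,0]},{"gripper":-1,"offset":[-70,-400,80],"rotation":[0,0,0]},{"gripper":-1,"offset":[-79.6,-411.5,88.4],"rotation":[0,0,0]}]'; python3 - <<'E'
from h import *
st(); go(-95,-4,42,0)
d=cam("side"); crop(d,215,170,160,135,5,"pics/s2.png")
E
```

```text
t: 2.3
tool_pos: [0.4427, -0.2191, 0.1184]
tool_rot: [-0.141, -3.137, -0.001]
contact_force: [0.3, -0.3, -0.2]
opening: 0.0854
grip_force: 0.0
t 2.3 box [-96.5  -4.8] 118.4 F [ 0.3 -0.3 -0.2] open 0.08540199288424877
off [-1.7  0.8 76.4] rot [ 0.001 -0.002 -0.004]
```

View pics/s2.png

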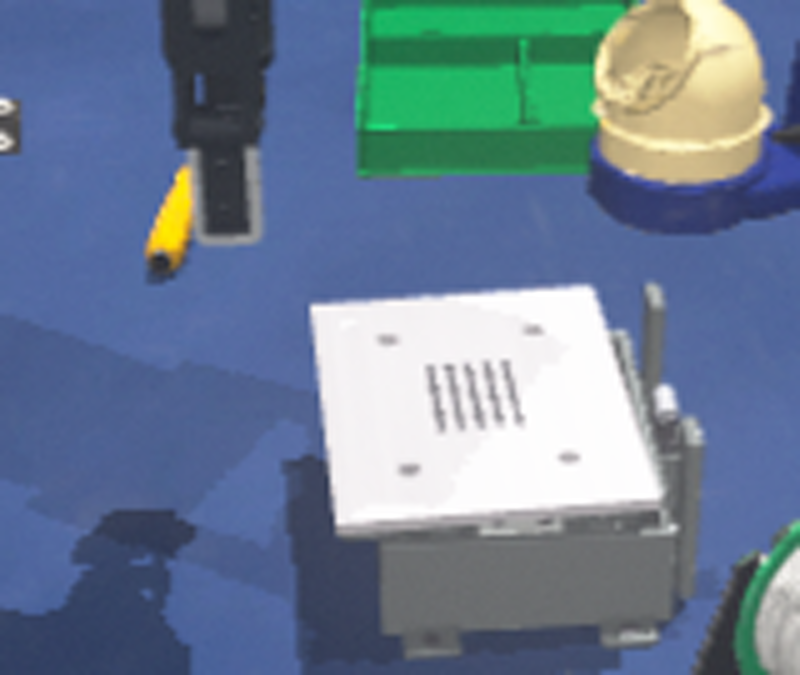

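The gripper is just near of the cover, with the right finger tip at about crop (230,242). I'll check the tip height before going down.

```bash
python3 - <<'E'
from h import *
d=cam("side")
for z in(118,125,131,137):
    for y in(-61.8,-50): print(z,y,proj(d,np.r_[b2w(-96.5,y),z]/1e3).round(1))
E
```

```text
118 -61.8 [262.3 240.3]
118 -50 [262.4 236.4]
125 -61.8 [262.  236.6]
125 -50 [262.1 232.8]
131 -61.8 [261.8 233.5]
131 -50 [261.9 229.7]
137 -61.8 [261.6 230.3]
137 -50 [261.7 226.6]
```

The tip looks higher than expected, at row 218 where about 232 was predicted. I'll take a wider look.

```bash
python3 - <<'E'
from h import *
d=cam("side"); crop(d,200,60,130,170,4,"pics/a.png")
t=cam("top"); crop(t,270,180,140,170,4,"pics/b.png")
a=cv2.imread("pics/a.png");b=cv2.imread("pics/b.png"); cv2.imwrite("pics/ab.png",cv2.resize(np.hstack([a,b]),None,fx=.74,fy=.74)); print(a.shape,b.shape)
print(proj(t,np.r_[b2w(-96.5,-4.8),131]/1e3))
E
```

```text
(680, 520, 3) (680, 560, 3)
[351.3142633  296.76823442]
```

View pics/ab.png

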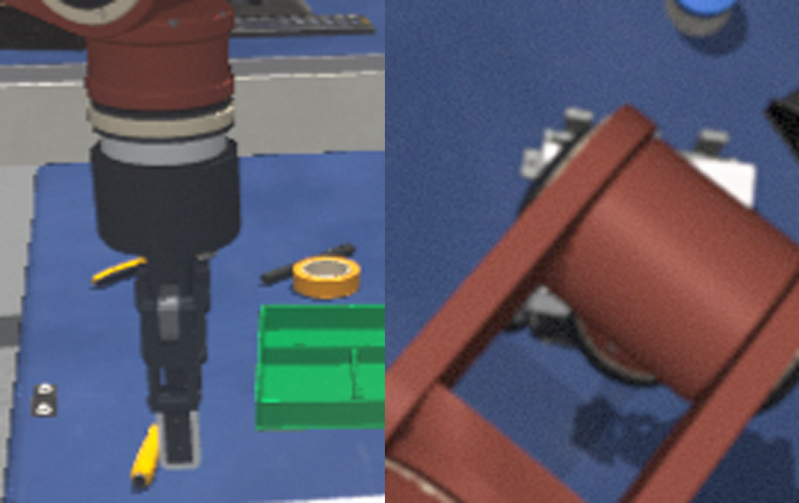

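The fingers do close along the box's y, and the tip reading is ambiguous for a single view. I'll go down to a low TCP of 25 mm, near of the cover, where the pads cover z = 57–62 either way, and watch the forces.

```bash
python3 -m handwheel '[{"gripper":-1,"offset":[-1,0.5,12],"rotation":[0,0,-0.004]},{"gripper":-1,"offset":[-1,0.5,24],"rotation":[0,0,-0.004]},{"gripper":-1,"offset":[-1,0.5,36],"rotation":[0,0,-0.004]},{"gripper":-1,"offset":[-1,0.5,48],"rotation":[0,0,-0.004]},{"gripper":-1,"offset":[-1,0.5,60],"rotation":[0,0,-0.004]},{"gripper":-1,"offset":[-1,0.5,72],"rotation":[0,0,-0.004]},{"gripper":-1,"offset":[-1,0.5,84],"rotation":[0,0,-0.004]},{"gripper":-1,"offset":[-1,0.5,94],"rotation":[0,0,-0.004]}]'; python3 - <<'E'
from h import *
st(); go(-70,-4,25,0)
d=cam("side"); crop(d,215,190,160,120,5,"pics/s3.png")
E
```

```text
t: 3.5
tool_pos: [0.4446, -0.2161, 0.0249]
tool_rot: [-0.129, -3.139, -0.0]
contact_force: [-0.3, -0.8, 0.4]
opening: 0.0853
grip_force: 0.0
t 3.5 box [-95.   -1.7] 24.9 F [-0.3 -0.8  0.4] open 0.08530824564759627
off [-24.9  -2.4  -0.1] rot [ 0.    -0.     0.004]
```

View pics/s3.png

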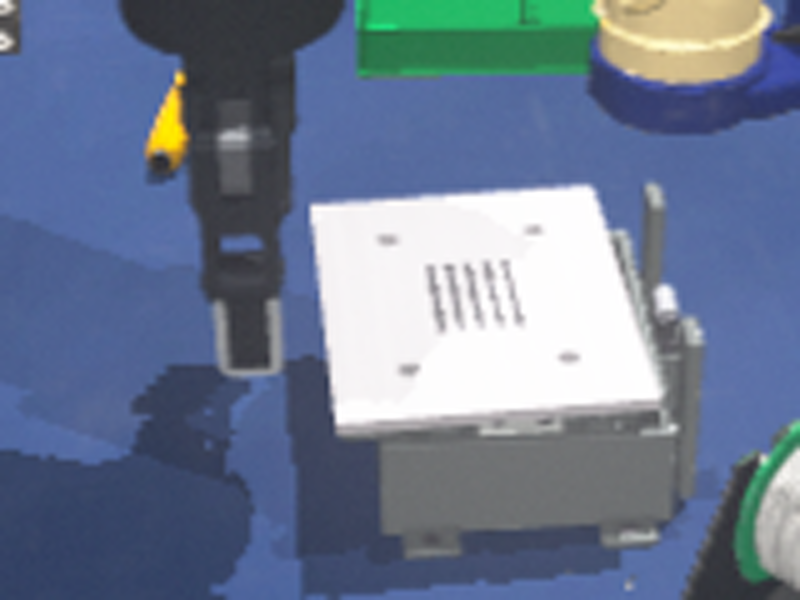

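The finger stands clear of the cover, with its tip at crop (248,375) and the cover's near edge at x≈312–340. I'll lower to 13 mm and approach in +x in small steps, watching the force.

```bash
python3 -m handwheel '[{"gripper":-1,"offset":[0,0,6],"rotation":[0,0,0.004]},{"gripper":-1,"offset":[0,0,12],"rotation":[0,0,0.004]},{"gripper":-1,"offset":[-2,-1,12],"rotation":[0,0,0.004]},{"gripper":-1,"offset":[-4,-2,12],"rotation":[0,0,0.004]},{"gripper":-1,"offset":[-6,-2,12],"rotation":[0,0,0.004]},{"gripper":-1,"offset":[-8,-2,12],"rotation":[0,0,0.004]},{"gripper":-1,"offset":[-10,-2,12],"rotation":[0,0,0.004]},{"gripper":-1,"offset":[-12,-2,12],"rotation":[0,0,0.004]}]'; cat >> h.py <<'E'
def cov(zt=.062):
    "cover outline centre/yaw/size in the side view, by hull quad on the top plane, box coords"
    d=cam("side"); m=(d["image"].min(2)>190).astype(np.uint8); m[:218]=0;m[285:]=0;m[:,:265]=0;m[:,348:]=0
    m=cv2.morphologyEx(m,cv2.MORPH_OPEN,np.ones((3,3)))
    c=max(cv2.findContours(m,0,1)[0],key=cv2.contourArea)[:,0]; 
    P=np.array([w2b(plane(d,*u,zt)*1e3) for u in c],np.float32); r=cv2.minAreaRect(P); q=cv2.boxPoints(r)
    a=r[2]; a=(a+45)%90-45; print("cover",np.round(r[0],1),"size",np.round(r[1],1),"yaw",round(np.radians(a),3))
E
python3 -c "
from h import *
st(); cov()"
```

```text
t: 4.55
tool_pos: [0.4565, -0.2191, 0.0138]
tool_rot: [-0.134, -3.138, -0.0]
contact_force: [-0.7, -0.4, 0.7]
opening: 0.0854
grip_force: 0.6
t 4.55 box [-82.8  -3.6] 13.8 F [-0.7 -0.4  0.7] open 0.08536920001770472
cover [-14.7  -9.4] size [111.8 141.4] yaw 0.052
```

```bash
python3 -m handwheel '[{"gripper":-1,"offset":[-1,0,0],"rotation":[0,0,0]},{"gripper":-1,"offset":[-2,0,0],"rotation":[0,0,0]},{"gripper":-1,"offset":[-3,0,0],"rotation":[0,0,0]},{"gripper":-1,"offset":[-4,0,0],"rotation":[0,0,0]},{"gripper":-1,"offset":[-5,0,0],"rotation":[0,0,0]},{"gripper":-1,"offset":[-6,0,0],"rotation":[0,0,0]},{"gripper":-1,"offset":[-7,0,0],"rotation":[0,0,0]},{"gripper":-1,"offset":[-8,0,0],"rotation":[0,0,0]}]'; python3 -c "
from h import *
st(); cov()"
```

```text
t: 5.6
tool_pos: [0.4645, -0.2198, 0.0138]
tool_rot: [-0.135, -3.139, -0.0]
contact_force: [-1.8, 0.8, 0.3]
opening: 0.0855
grip_force: 0.6
t 5.6 box [-74.7  -3.7] 13.8 F [-1.8  0.8  0.3] open 0.08547330272560326
cover [ -8.8 -11.8] size [110.  141.6] yaw 0.006
```

It works: the cover is square to the fingers and moving. I'll continue to the lugs.

```bash
python3 -m handwheel '[{"gripper":-1,"offset":[-1.5,0,0],"rotation":[0,0,0]},{"gripper":-1,"offset":[-3,0,0],"rotation":[0,0,0]},{"gripper":-1,"offset":[-4.5,0,0],"rotation":[0,0,0]},{"gripper":-1,"offset":[-5.5,0,0],"rotation":[0,0,0]},{"gripper":-1,"offset":[-6.3,0,0],"rotation":[0,0,0]},{"gripper":-1,"offset":[-7,0,0],"rotation":[0,0,0]},{"gripper":-1,"offset":[-7.5,0,0],"rotation":[0,0,0]},{"gripper":-1,"offset":[-8,0,0],"rotation":[0,0,0]}]'; python3 -c "
from h import *
st(); cov()"
```

```text
t: 6.65
tool_pos: [0.4725, -0.2205, 0.0138]
tool_rot: [0.135, 3.139, -0.0]
contact_force: [-1.9, 0.5, 1.6]
opening: 0.0851
grip_force: 0.9
t 6.65 box [-66.7  -3.7] 13.8 F [-1.9  0.5  1.6] open 0.08513358676921243
cover [ -0.5 -12.1] size [144.3 108.1] yaw -0.031
```

```bash
python3 -m handwheel '[{"gripper":-1,"offset":[-0.4,0,0],"rotation":[0,0,0]},{"gripper":-1,"offset":[-0.8,0,0],"rotation":[0,0,0]},{"gripper":-1,"offset":[-1.2,0,0],"rotation":[0,0,0]},{"gripper":-1,"offset":[-1.5,0,0],"rotation":[0,0,0]},{"gripper":-1,"offset":[-1.8,0,0],"rotation":[0,0,0]},{"gripper":-1,"offset":[-2,0,0],"rotation":[0,0,0]},{"gripper":-1,"offset":[-2,0,0],"rotation":[0,0,0]},{"gripper":-1,"offset":[-2,0,0],"rotation":[0,0,0]}]'; python3 - <<'E'
from h import *
st(); cov()
d=cam("side"); crop(d,255,205,100,90,7,"pics/s4.png")
E
```

```text
t: 7.7
tool_pos: [0.4744, -0.2207, 0.0138]
tool_rot: [-0.135, -3.139, -0.0]
contact_force: [-2.5, -0.3, 0.9]
opening: 0.0852
grip_force: 1.2
t 7.7 box [-64.9  -3.7] 13.8 F [-2.5 -0.3  0.9] open 0.08518049777190574
cover [  1.  -12.1] size [144.6 107.4] yaw -0.033
```

View pics/s4.png

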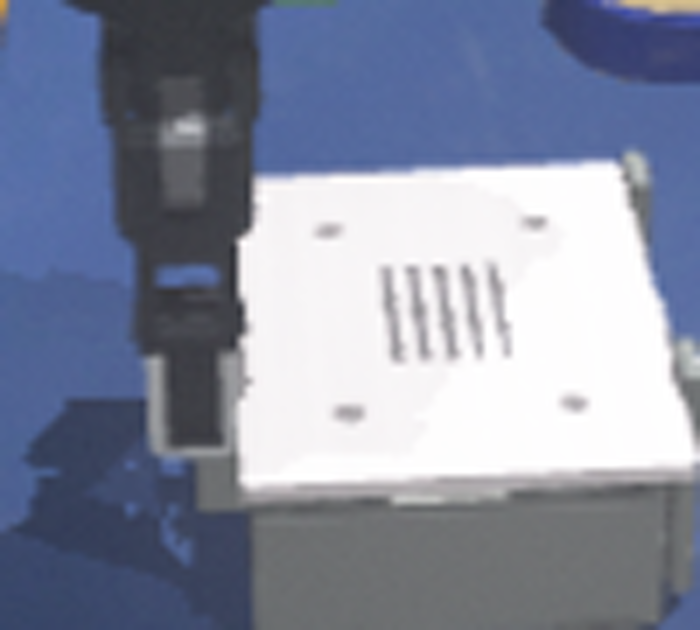

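The cover's near edge rests against the finger and its far edge is at the lugs. Holes are at (329,230), (535,222), (348,412) and (574,403) in the crop. I'll use the holes for the pose.

```bash
cat >> h.py <<'E'
def holes(zt=.062,prior=(0,-10,0)):
    "cover pose in box coords from the four dark holes in the side view"
    d=cam("side"); g=d["image"].min(2); bh=cv2.morphologyEx(g,cv2.MORPH_BLACKHAT,np.ones((9,9))).astype(float)
    M=np.array([(28,42),(28,-42),(-28,-42),(-28,42)],float); Q=[]
    for m in M:
        c,s=np.cos(prior[2]),np.sin(prior[2]); u=proj(d,np.r_[b2w(prior[0]+c*m[0]-s*m[1],prior[1]+s*m[0]+c*m[1]),zt*1e3]/1e3)
        for k in range(3):
            x,y=np.round(u).astype(int); h=5 if k==0 else 4
            w=bh[y-h:y+h+1,x-h:x+h+1]; w=np.where(w>.35*w.max(),w,0); Y,X=np.mgrid[y-h:y+h+1,x-h:x+h+1]; u=np.array([(w*X).sum(),(w*Y).sum()])/w.sum()
        Q.append(w2b(plane(d,*u,zt)*1e3))
    Q=np.array(Q); c=Q.mean(0); e=Q-c; a=np.arctan2((M[:,0]*e[:,1]-M[:,1]*e[:,0]).sum(),(M*e).sum())
    c_,s_=np.cos(a),np.sin(a); res=e-M@np.array([[c_,s_],[-s_,c_]])
    print("cover c",c.round(1),"yaw",a.round(3),"maxres",np.abs(res).max().round(2))
E
python3 - <<'E'
from h import *
holes()
d=cam("side")
for a in[(535,222),(574,403),(348,412),(329,230)]: print(w2b(plane(d,255+(a[0]+.5)/7-.5,205+(a[1]+.5)/7-.5,.062)*1e3).round(1))
E
```

```text
cover c [  0.4 -12.6] yaw 0.001 maxres 0.24
[28.3 29.6]
[ 28.4 -54.6]
[-27.8 -54.1]
[-27.6  29.8]
```

The cover is now square against the lugs, with y about -12 mm off. Next I'll back off and turn 90° to push the -y end.

```bash
python3 -m handwheel '[{"gripper":-1,"offset":[10,0,0],"rotation":[0,0,0]},{"gripper":-1,"offset":[20,0,0],"rotation":[0,0,0]},{"gripper":-1,"offset":[20,0,-35],"rotation":[0,0,0]},{"gripper":-1,"offset":[20,0,-80],"rotation":[0,0,0]},{"gripper":-1,"offset":[20,0,-110],"rotation":[0,0,0]},{"gripper":-1,"offset":[0,-40,-120],"rotation":[0,0,0]},{"gripper":-1,"offset":[-20,-80,-120],"rotation":[0,0,0]},{"gripper":-1,"offset":[-40,-110,-120],"rotation":[0,0,0]}]'; python3 - <<'E'
from h import *
st(); print(ctrl.get_obs()["q"]); holes(); t=cam("top"); print(w2b(plane(t,451,305,.02)*1e3)); go(0,-120,60,np.pi/2); go(0,-120,60,-np.pi/2); go(0,-120,14,np.pi/2)
E
```

```text
t: 8.9
tool_pos: [0.5049, -0.3353, 0.1343]
tool_rot: [0.136, 3.138, -0.001]
contact_force: [-0.9, 0.1, 1.0]
opening: 0.0852
grip_force: 0.0
t 8.9 box [ -24.6 -115.2] 134.3 F [-0.9  0.1  1. ] open 0.08515438972463514
[-7.08959390e-01  6.31556895e-02  1.72794021e+00  9.41539575e-05
  1.34914568e+00 -2.19319680e+00]
cover c [  0.  -12.5] yaw 0.0 maxres 0.47
[ -68.17743537 -212.02453407]
off [-24.1  -3.6  73.9] rot [-0.002 -0.    -1.573]
off [-24.1  -3.6  73.9] rot [-0.     0.002  1.569]
off [-24.   -3.6 119.9] rot [-0.002 -0.    -1.573]
```

```bash
python3 -m handwheel '[{"gripper":-1,"offset":[-4,0,0],"rotation":[0,0,0.18]},{"gripper":-1,"offset":[-8,-1,5],"rotation":[0,0,0.36]},{"gripper":-1,"offset":[-12,-2,10],"rotation":[0,0,0.54]},{"gripper":-1,"offset":[-16,-3,20],"rotation":[0,0,0.72]},{"gripper":-1,"offset":[-20,-3.6,30],"rotation":[0,0,0.9]},{"gripper":-1,"offset":[-24,-3.6,40],"rotation":[0,0,1.08]},{"gripper":-1,"offset":[-24,-3.6,40],"rotation":[0,0,1.26]},{"gripper":-1,"offset":[-24,-3.6,40],"rotation":[0,0,1.44]}]'; python3 -c "
from h import *
st(); go(0,-105,14,-np.pi/2)"
```

```text
t: 10.0
tool_pos: [0.5277, -0.3382, 0.0934]
tool_rot: [-2.176, -2.264, -0.0]
contact_force: [0.7, 0.8, -0.7]
opening: 0.0855
grip_force: 0.0
t 10.0 box [  -1.7 -116.2] 93.4 F [ 0.7  0.8 -0.7] open 0.08554402416392422
off [10.8  3.1 79.4] rot [-0.001 -0.001  0.125]
```

```bash
python3 -m handwheel '[{"gripper":-1,"offset":[0,1,0],"rotation":[0,0,0.125]},{"gripper":-1,"offset":[0,2,20],"rotation":[0,0,0.125]},{"gripper":-1,"offset":[0,3,40],"rotation":[0,0,0.125]},{"gripper":-1,"offset":[0,3,60],"rotation":[0,0,0.125]},{"gripper":-1,"offset":[0,3,79],"rotation":[0,0,0.125]},{"gripper":-1,"offset":[4,3,79],"rotation":[0,0,0.125]},{"gripper":-1,"offset":[8,3,79],"rotation":[0,0,0.125]},{"gripper":-1,"offset":[12,3,79],"rotation":[0,0,0.125]}]'; python3 -c "
from h import *
st(); holes(prior=(0,-12,0)); go(0,-95,14,-np.pi/2)"
```

```text
t: 11.0
tool_pos: [0.5317, -0.3275, 0.016]
tool_rot: [2.307, 2.13, 0.001]
contact_force: [0.4, -0.1, -0.2]
opening: 0.0853
grip_force: 0.0
t 11.0 box [   1.5 -105.2] 16.0 F [ 0.4 -0.1 -0.2] open 0.08534005231592784
cover c [ -4.8 -13.7] yaw -0.029 maxres 8.0
off [ 9.6 -1.2  1.9] rot [0.001 0.001 0.006]
```

```bash
python3 -m handwheel '[{"gripper":-1,"offset":[3,-1,1],"rotation":[0,0,0.006]},{"gripper":-1,"offset":[6,-1,1],"rotation":[0,0,0.006]},{"gripper":-1,"offset":[9,-1,1],"rotation":[0,0,0.006]},{"gripper":-1,"offset":[11,-1,1],"rotation":[0,0,0.006]},{"gripper":-1,"offset":[13,-1,1],"rotation":[0,0,0.006]},{"gripper":-1,"offset":[15,-1,1],"rotation":[0,0,0.006]},{"gripper":-1,"offset":[16,-1,1],"rotation":[0,0,0.006]},{"gripper":-1,"offset":[17,-1,1],"rotation":[0,0,0.006]}]'; cat >> h.py <<'E'
def two(py,zt=.062):
    "the two +y holes only"
    d=cam("side"); g=d["image"].min(2); bh=cv2.morphologyEx(g,cv2.MORPH_BLACKHAT,np.ones((9,9))).astype(float); Q=[]
    for x0 in(28,-28):
        u=proj(d,np.r_[b2w(x0,42+py),zt*1e3]/1e3)
        for k in range(3):
            x,y=np.round(u).astype(int); h=5 if k==0 else 4
            w=bh[y-h:y+h+1,x-h:x+h+1]; w=np.where(w>.35*w.max(),w,0); Y,X=np.mgrid[y-h:y+h+1,x-h:x+h+1]; u=np.array([(w*X).sum(),(w*Y).sum()])/w.sum()
        Q.append(w2b(plane(d,*u,zt)*1e3))
    e=Q[0]-Q[1]; print("holes",np.round(Q,1).tolist(),"sep",np.linalg.norm(e).round(1),"yaw",np.arctan2(e[1],e[0]).round(3))
E
python3 -c "
from h import *
st(); two(-9)"
```

```text
t: 12.05
tool_pos: [0.5313, -0.3104, 0.0139]
tool_rot: [2.315, 2.124, -0.0]
contact_force: [0.4, -0.9, -0.7]
opening: 0.0856
grip_force: 0.6
t 12.05 box [ -0.4 -88.1] 13.9 F [ 0.4 -0.9 -0.7] open 0.0856490972183285
holes [[27.3, 25.0], [-38.8, 45.4]] sep 69.2 yaw -0.3
```

```bash
python3 - <<'E'
from h import *
d=cam("side"); crop(d,255,190,110,110,4,"pics/a.png")
t=cam("top"); crop(t,300,200,90,110,4,"pics/b.png")
cv2.imwrite("pics/ab2.png",np.hstack([cv2.imread("pics/a.png"),cv2.imread("pics/b.png")])[:, :800])
E
```

```text
(no output)
```

View pics/ab2.png

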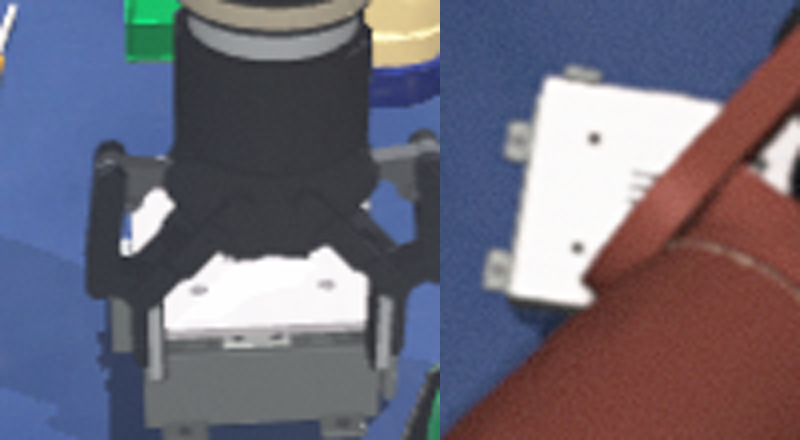

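The side view shows the fingers straddling the -y edge at the two corners, with the -y holes at (198,290) and (326,285). The top view shows the +y holes at (594,138) and (577,247). I'll track both pairs.

```bash
cat >> h.py <<'E'
def trk(py,zt=.062):
    for n,sy in(("side",-42),("top",42)):
        d=cam(n); g=d["image"].min(2); Q=[]
        for x0 in(28,-28):
            u=proj(d,np.r_[b2w(x0,sy+py),zt*1e3]/1e3)
            for k in range(4):
                x,y=np.round(u).astype(int); h=3
                w=g[y-h:y+h+1,x-h:x+h+1].astype(float); w=np.clip(np.median(w)-w-12,0,None); Y,X=np.mgrid[y-h:y+h+1,x-h:x+h+1]; u=np.array([(w*X).sum(),(w*Y).sum()])/(w.sum()+1e-9)
            Q.append(w2b(plane(d,*u,zt)*1e3))
        Q=np.array(Q); e=Q[0]-Q[1]; print(n,"centre",(Q.mean(0)-[0,sy]).round(1),"sep",np.linalg.norm(e).round(1),"yaw",np.arctan2(e[1],e[0]).round(3))
E
python3 - <<'E'
from h import *
trk(-9)
d=cam("side");print([w2b(plane(d,255+(a+.5)/4-.5,190+(b+.5)/4-.5,.062)*1e3).round(1) for a,b in[(326,285),(198,290)]])
d=cam("top");print([w2b(plane(d,300+(a-439.5)/4-.5,200+(b+.5)/4-.5,.062)*1e3).round(1) for a,b in[(594,138),(577,247)]])
E
```

```text
side centre [-1734.1  2959.5] sep 6903.2 yaw -1.035
top centre [ -3.2 -12.2] sep 67.5 yaw 0.159
[array([ 28. , -50.8]), array([-27.8, -50.2])]
[array([30.3, 35.3]), array([-25.5,  35.3])]
```

```bash
sed -i 's/w=np.clip(np.median(w)-w-12,0,None)/b=np.percentile(w,70); w=np.clip(b-w-.4*(b-w.min()),0,None)/' h.py; python3 -m handwheel '[{"gripper":-1,"offset":[1,0,0],"rotation":[0,0,0]},{"gripper":-1,"offset":[2,0,0],"rotation":[0,0,0]},{"gripper":-1,"offset":[2.5,0,0],"rotation":[0,0,0]},{"gripper":-1,"offset":[3,0,0],"rotation":[0,0,0]},{"gripper":-1,"offset":[3.5,0,0],"rotation":[0,0,0]},{"gripper":-1,"offset":[4,0,0],"rotation":[0,0,0]},{"gripper":-1,"offset":[4.5,0,0],"rotation":[0,0,0]},{"gripper":-1,"offset":[5,0,0],"rotation":[0,0,0]}]'; python3 -c "
from h import *
st(); trk(-3)"
```

```text
t: 13.4
tool_pos: [0.5317, -0.305, 0.0138]
tool_rot: [-2.315, -2.124, -0.0]
contact_force: [0.1, 1.2, -0.7]
opening: 0.0853
grip_force: 0.0
t 13.4 box [ -0.5 -82.7] 13.8 F [ 0.1  1.2 -0.7] open 0.08534780935212956
side centre [-5.2  2.7] sep 69.4 yaw -0.383
top centre [-4.8 -6.2] sep 68.3 yaw 0.166
```

```bash
cat >> h.py <<'E'
def trk(py,zt=.062,H=8):
    for n,sy in(("side",-42),("top",42),("side",42)):
        d=cam(n); g=d["image"].min(2).astype(np.float32); Q=[]
        cen=cv2.GaussianBlur(g,(0,0),.8); ring=cv2.erode(g,np.uint8([[abs(i)==3 or abs(j)==4 for j in range(-4,5)] for i in range(-3,4)]))
        S=np.where(ring>150,ring-cen,-99)
        for x0 in(28,-28):
            a,b=np.round(proj(d,np.r_[b2w(x0,sy+py),zt*1e3]/1e3)).astype(int); W=S[b-H:b+H+1,a-H:a+H+1]; j,i=np.unravel_index(W.argmax(),W.shape); x,y=a-H+i,b-H+j
            w=g[y-2:y+3,x-3:x+4]; k=np.clip(w.max()-w-.3*np.ptp(w),0,None); Y,X=np.mgrid[y-2:y+3,x-3:x+4]
            Q.append(np.r_[w2b(plane(d,(k*X).sum()/k.sum(),(k*Y).sum()/k.sum(),zt)*1e3),W.max()])
        Q=np.array(Q); e=Q[0]-Q[1]; print(n,sy,"centre",(Q.mean(0)[:2]-[0,sy]).round(1),"sep",np.linalg.norm(e[:2]).round(1),"yaw",np.arctan2(e[1],e[0]).round(3),"score",Q[:,2].round(0))
E
python3 -c "
from h import *
st(); trk(-3)"
```

```text
t 13.5 box [ -0.5 -82.8] 13.8 F [ 1.2 -0.5  0.2] open 0.08540150394953527
side -42 centre [ -0.7 -10.5] sep 55.2 yaw 0.015 score [46. 52.]
top 42 centre [ 1.  -0.7] sep 56.0 yaw 0.003 score [75. 21.]
side 42 centre [-13.7  28. ] sep 56.3 yaw -0.011 score [-99. -99.]
```

```bash
python3 -c "
from h import *
trk(-2,.057); trk(-2,.0595)"
```

```text
side -42 centre [ 0.  -3.6] sep 55.9 yaw 0.015 score [46. 51.]
top 42 centre [ 2.  -0.7] sep 56.3 yaw 0.004 score [77. 26.]
side 42 centre [-12.9  28.3] sep 54.7 yaw -0.014 score [-99. -99.]
side -42 centre [-0.3 -7.1] sep 55.5 yaw 0.015 score [46. 51.]
top 42 centre [ 1.5 -0.7] sep 56.2 yaw 0.004 score [73. 24.]
side 42 centre [-13.3  28.2] sep 56.3 yaw -0.029 score [-99. -99.]
```

The two views now agree at a cover top of about 57 mm instead of 62, so it has dropped over the pins. I'll retreat, raise, shut the fingers and check unobstructed.

```bash
python3 -m handwheel '[{"gripper":-1,"offset":[-10,0,0],"rotation":[0,0,0]},{"gripper":-1,"offset":[-22,0,0],"rotation":[0,0,0]},{"gripper":-1,"offset":[-30,0,-20],"rotation":[0,0,0]},{"gripper":-1,"offset":[-30,0,-60],"rotation":[0,0,0]},{"gripper":0.5,"offset":[-30,-5,-105],"rotation":[0,0,0]},{"gripper":1,"offset":[-30,-15,-130],"rotation":[0,0,0]},{"gripper":1,"offset":[-30,-25,-130],"rotation":[0,0,0]},{"gripper":1,"offset":[-30,-33,-130],"rotation":[0,0,0]}]'; python3 - <<'E'
from h import *
st(); trk(-1,.057); holes(.057,(0,-2,0)); go(-33,0,75,-np.pi/2)
d=cam("side"); p=np.r_[w2b(ctrl.get_obs()["tool_pos"]*1e3)]; print("tip px",proj(d,ctrl.get_obs()["tool_pos"]))
E
```

```text
t: 14.95
tool_pos: [0.4952, -0.3321, 0.1431]
tool_rot: [-2.314, -2.123, 0.0]
contact_force: [0.3, 0.3, -0.3]
opening: 0.0118
grip_force: 0.0
t 14.95 box [ -34.5 -112.9] 143.1 F [ 0.3  0.3 -0.3] open 0.011766297751559143
side -42 centre [-0.  -3.7] sep 55.8 yaw 0.009 score [42. 41.]
top 42 centre [ 2.1 -0.6] sep 56.3 yaw 0.003 score [76. 69.]
side 42 centre [ 0.1 -2.9] sep 55.7 yaw 0.006 score [33. 35.]
cover c [0.5 2.3] yaw -0.059 maxres 15.22
off [112.4   1.4  67.3] rot [-0.002 -0.002 -0.   ]
tip px [302.19815026 243.15730733]
```

```bash
python3 -m handwheel '[{"gripper":1,"offset":[30,2,0],"rotation":[0,0,0]},{"gripper":1,"offset":[60,2,0],"rotation":[0,0,0]},{"gripper":1,"offset":[90,2,0],"rotation":[0,0,0]},{"gripper":1,"offset":[110,2,10],"rotation":[0,0,0]},{"gripper":1,"offset":[110,2,30],"rotation":[0,0,0]},{"gripper":1,"offset":[110,2,50],"rotation":[0,0,0]},{"gripper":1,"offset":[110,2,60],"rotation":[0,0,0]},{"gripper":1,"offset":[110,2,68],"rotation":[0,0,0]}]'; python3 - <<'E'
from h import *
st()
d=cam("side"); crop(d,255,190,110,110,6,"pics/s6.png")
E
```

```text
t: 16.2
tool_pos: [0.5073, -0.2233, 0.0746]
tool_rot: [-2.315, -2.122, 0.001]
contact_force: [0.1, -0.1, 0.7]
opening: 0.0001
grip_force: 0.0
t 16.2 box [-31.8  -3.5] 74.6 F [ 0.1 -0.1  0.7] open 0.00010350845326110763
```

View pics/s6.png

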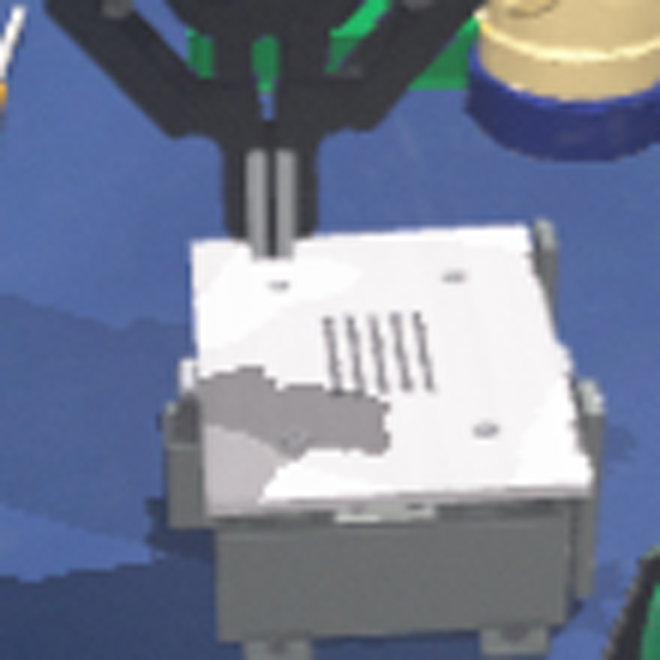

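The cover has dropped over the pins, with pin tips visible in the holes. The shut finger tip is at crop (270,257). I'll check where that puts the real tip height, then probe down by force.

```bash
python3 -c "
from h import *
d=cam('side'); p=ctrl.get_obs()['tool_pos']
for dz in(0,.01,.02,.03): print(dz,((proj(d,p+[0,-.011,dz])-[255,190])*6).round(0))"; python3 -m handwheel '[{"gripper":1,"offset":[0,0,2],"rotation":[0,0,0]},{"gripper":1,"offset":[0,0,4],"rotation":[0,0,0]},{"gripper":1,"offset":[0,0,6],"rotation":[0,0,0]},{"gripper":1,"offset":[0,0,8],"rotation":[0,0,0]},{"gripper":1,"offset":[0,0,10],"rotation":[0,0,0]},{"gripper":1,"offset":[0,0,12],"rotation":[0,0,0]},{"gripper":1,"offset":[0,0,13],"rotation":[0,0,0]},{"gripper":1,"offset":[0,0,14],"rotation":[0,0,0]}]'
```

```text
0 [276. 328.]
0.01 [275. 300.]
0.02 [275. 271.]
0.03 [275. 242.]
t: 17.3
tool_pos: [0.5077, -0.2229, 0.0617]
tool_rot: [-2.315, -2.124, 0.0]
contact_force: [-0.2, -0.6, 0.9]
opening: 0.0001
grip_force: 0.0
```

```bash
python3 -m handwheel '[{"gripper":1,"offset":[0,0,1],"rotation":[0,0,0]},{"gripper":1,"offset":[0,0,2],"rotation":[0,0,0]},{"gripper":1,"offset":[0,0,3],"rotation":[0,0,0]},{"gripper":1,"offset":[0,0,4],"rotation":[0,0,0]},{"gripper":1,"offset":[0,0,5],"rotation":[0,0,0]},{"gripper":1,"offset":[0,0,6],"rotation":[0,0,0]},{"gripper":1,"offset":[0,0,7],"rotation":[0,0,0]},{"gripper":1,"offset":[0,0,7],"rotation":[0,0,0]}]'; python3 -c "
from h import *
st()
d=cam('side');g=d['image'][215:262,295:307].astype(int).min(2); print(g[:,::3].T.tolist())"
```

```text
t: 18.3
tool_pos: [0.5076, -0.2228, 0.0547]
tool_rot: [-2.315, -2.124, 0.0]
contact_force: [-0.3, 0.5, 0.4]
opening: 0.0001
grip_force: 0.0
t 18.3 box [-31.5  -2.9] 54.7 F [-0.3  0.5  0.4] open 5.858388099244334e-05
[[59, 57, 57, 58, 58, 58, 58, 60, 59, 59, 59, 61, 60, 62, 59, 61, 63, 63, 62, 61, 59, 61, 62, 69, 153, 253, 253, 253, 253, 252, 244, 244, 244, 241, 193, 151, 150, 151, 153, 153, 151, 152, 151, 151, 150, 151, 154], [70, 64, 65, 62, 62, 59, 59, 59, 63, 82, 139, 153, 152, 154, 154, 153, 153, 152, 152, 154, 153, 152, 154, 152, 153, 154, 152, 172, 245, 246, 245, 245, 246, 240, 155, 154, 154, 153, 153, 153, 152, 154, 152, 151, 152, 152, 152], [57, 59, 60, 58, 59, 57, 59, 59, 60, 79, 120, 132, 133, 132, 132, 129, 112, 111, 111, 112, 112, 111, 111, 112, 111, 111, 116, 160, 246, 246, 245, 244, 245, 245, 243, 224, 152, 153, 152, 153, 153, 153, 153, 153, 152, 153, 152], [60, 60, 58, 60, 60, 59, 59, 60, 59, 65, 87, 103, 102, 104, 102, 104, 103, 105, 105, 105, 103, 104, 104, 114, 183, 231, 232, 234, 245, 245, 245, 245, 244, 244, 244, 243, 224, 154, 153, 153, 152, 152, 152, 153, 151, 152, 158]]
```

```bash
python3 -m handwheel '[{"gripper":1,"offset":[0,0,2],"rotation":[0,0,0]},{"gripper":1,"offset":[0,0,4],"rotation":[0,0,0]},{"gripper":1,"offset":[0,0,6],"rotation":[0,0,0]},{"gripper":1,"offset":[0,0,8],"rotation":[0,0,0]},{"gripper":1,"offset":[0,0,10],"rotation":[0,0,0]},{"gripper":1,"offset":[0,0,12],"rotation":[0,0,0]},{"gripper":1,"offset":[0,0,13],"rotation":[0,0,0]},{"gripper":1,"offset":[0,0,14],"rotation":[0,0,0]}]'; python3 -m handwheel '[{"gripper":1,"offset":[0,0,1],"rotation":[0,0,0]},{"gripper":1,"offset":[0,0,2],"rotation":[0,0,0]},{"gripper":1,"offset":[0,0,3],"rotation":[0,0,0]},{"gripper":1,"offset":[0,0,4],"rotation":[0,0,0]},{"gripper":1,"offset":[0,0,5],"rotation":[0,0,0]},{"gripper":1,"offset":[0,0,5],"rotation":[0,0,0]},{"gripper":1,"offset":[0,0,5],"rotation":[0,0,0]},{"gripper":1,"offset":[0,0,5],"rotation":[0,0,0]}]'
```

```text
t: 19.35
tool_pos: [0.5078, -0.2229, 0.0408]
tool_rot: [2.315, 2.124, 0.0]
contact_force: [-0.0, 0.4, 0.6]
opening: 0.0001
grip_force: 0.0
t: 20.35
tool_pos: [0.5078, -0.2229, 0.0359]
tool_rot: [2.315, 2.124, 0.0]
contact_force: [0.5, 0.0, 0.1]
opening: 0.0001
grip_force: 0.0
```

```bash
python3 -m handwheel '[{"gripper":1,"offset":[0,0,0.5],"rotation":[0,0,0]},{"gripper":1,"offset":[0,0,1],"rotation":[0,0,0]},{"gripper":1,"offset":[0,0,1.5],"rotation":[0,0,0]},{"gripper":1,"offset":[0,0,2],"rotation":[0,0,0]},{"gripper":1,"offset":[0,0,2.5],"rotation":[0,0,0]},{"gripper":1,"offset":[0,0,3],"rotation":[0,0,0]},{"gripper":1,"offset":[0,0,3.5],"rotation":[0,0,0]},{"gripper":1,"offset":[0,0,4],"rotation":[0,0,0]}]'; python3 -c "
from h import *
st()
d=cam('side');g=d['image'][225:265,295:307].astype(int).min(2); print(g[:,::3].T.tolist())"
```

```text
t: 21.35
tool_pos: [0.5079, -0.2229, 0.0322]
tool_rot: [2.315, 2.124, 0.0]
contact_force: [-1.3, 1.3, 2.8]
opening: -0.0002
grip_force: 1.3
t 21.35 box [-31.3  -2.9] 32.2 F [-1.3  1.3  2.8] open -0.0001506694352650784
[[53, 57, 56, 57, 55, 57, 57, 59, 57, 58, 58, 57, 59, 58, 60, 60, 58, 60, 60, 60, 60, 58, 57, 59, 74, 131, 152, 152, 151, 151, 153, 151, 151, 151, 150, 152, 152, 151, 158, 191], [63, 64, 60, 56, 59, 57, 58, 59, 57, 59, 80, 128, 153, 154, 153, 153, 153, 153, 154, 154, 153, 152, 155, 153, 154, 153, 152, 148, 143, 153, 154, 152, 154, 153, 153, 152, 151, 150, 151, 152], [64, 60, 60, 59, 60, 55, 57, 56, 58, 62, 86, 104, 111, 111, 108, 90, 90, 91, 92, 92, 91, 92, 92, 91, 91, 90, 92, 95, 133, 153, 153, 153, 153, 152, 153, 153, 153, 153, 149, 153], [56, 58, 61, 61, 60, 60, 59, 58, 60, 60, 68, 97, 111, 111, 112, 112, 111, 110, 109, 111, 112, 112, 111, 112, 119, 155, 152, 148, 154, 152, 152, 153, 152, 153, 152, 151, 152, 150, 157, 156]]
```

Contact came at TCP z≈33, so the tips stand 24 mm behind the reported TCP, matching the image. Now I'll press gently.

```bash
python3 -m handwheel '[{"gripper":1,"offset":[0,0,0.4],"rotation":[0,0,0]},{"gripper":1,"offset":[0,0,0.8],"rotation":[0,0,0]},{"gripper":1,"offset":[0,0,1.2],"rotation":[0,0,0]},{"gripper":1,"offset":[0,0,1.6],"rotation":[0,0,0]},{"gripper":1,"offset":[0,0,2],"rotation":[0,0,0]},{"gripper":1,"offset":[0,0,2.3],"rotation":[0,0,0]},{"gripper":1,"offset":[0,0,2.6],"rotation":[0,0,0]},{"gripper":1,"offset":[0,0,3],"rotation":[0,0,0]}]'
```

```text
t: 22.4
tool_pos: [0.5077, -0.2228, 0.0288]
tool_rot: [-2.315, -2.124, 0.0]
contact_force: [0.2, 0.4, 0.5]
opening: 0.0
grip_force: 0.7
```

```bash
python3 -m handwheel '[{"gripper":1,"offset":[0,0,0.4],"rotation":[0,0,0]},{"gripper":1,"offset":[0,0,0.8],"rotation":[0,0,0]},{"gripper":1,"offset":[0,0,1.2],"rotation":[0,0,0]},{"gripper":1,"offset":[0,0,1.6],"rotation":[0,0,0]},{"gripper":1,"offset":[0,0,2],"rotation":[0,0,0]},{"gripper":1,"offset":[0,0,2.4],"rotation":[0,0,0]},{"gripper":1,"offset":[0,0,2.7],"rotation":[0,0,0]},{"gripper":1,"offset":[0,0,3],"rotation":[0,0,0]}]'
```

```text
t: 23.4
tool_pos: [0.5077, -0.2229, 0.0258]
tool_rot: [2.315, 2.124, -0.0]
contact_force: [0.2, -0.5, -0.3]
opening: 0.0004
grip_force: 0.0
```

```bash
python3 -m handwheel '[{"gripper":1,"offset":[0,0,0.5],"rotation":[0,0,0]},{"gripper":1,"offset":[0,0,1],"rotation":[0,0,0]},{"gripper":1,"offset":[0,0,1.5],"rotation":[0,0,0]},{"gripper":1,"offset":[0,0,1.9],"rotation":[0,0,0]},{"gripper":1,"offset":[0,0,2.2],"rotation":[0,0,0]},{"gripper":1,"offset":[0,0,2.4],"rotation":[0,0,0]},{"gripper":1,"offset":[0,0,2.5],"rotation":[0,0,0]},{"gripper":1,"offset":[0,0,2.5],"rotation":[0,0,0]}]'
```

```text
t: 24.4
tool_pos: [0.5079, -0.2229, 0.0243]
tool_rot: [-2.315, -2.124, 0.0]
contact_force: [-2.3, 1.5, 7.2]
opening: -0.0001
grip_force: 3.6
```

```bash
python3 -m handwheel '[{"gripper":1,"offset":[0,0,0.3],"rotation":[0,0,0]},{"gripper":1,"offset":[0,0,0.6],"rotation":[0,0,0]},{"gripper":1,"offset":[0,0,0.9],"rotation":[0,0,0]},{"gripper":1,"offset":[0,0,1.2],"rotation":[0,0,0]},{"gripper":1,"offset":[0,0,1.5],"rotation":[0,0,0]},{"gripper":1,"offset":[0,0,1.5],"rotation":[0,0,0]},{"gripper":1,"offset":[0,0,1.5],"rotation":[0,0,0]},{"gripper":1,"offset":[0,0,1.5],"rotation":[0,0,0]}]'; python3 - <<'E'
from h import *
st()
t=cam("top"); s=cam("side"); cv2.imwrite("pics/n1.png",s["image"][:,:,::-1])
E
```

```text
t: 25.4
tool_pos: [0.5077, -0.2229, 0.022]
tool_rot: [-2.315, -2.124, 0.0]
contact_force: [-0.7, 1.4, 4.9]
opening: -0.0002
grip_force: 2.3
t 25.4 box [-31.4  -3. ] 22.0 F [-0.7  1.4  4.9] open -0.00018615946224140895
```

```bash
python3 -m handwheel '[{"gripper":1,"offset":[0,0,0.3],"rotation":[0,0,0]},{"gripper":1,"offset":[0,0,0.6],"rotation":[0,0,0]},{"gripper":1,"offset":[0,0,0.9],"rotation":[0,0,0]},{"gripper":1,"offset":[0,0,1.2],"rotation":[0,0,0]},{"gripper":1,"offset":[0,0,1.5],"rotation":[0,0,0]},{"gripper":1,"offset":[0,0,1.8],"rotation":[0,0,0]},{"gripper":1,"offset":[0,0,2],"rotation":[0,0,0]},{"gripper":1,"offset":[0,0,2],"rotation":[0,0,0]}]'
```

```text
t: 26.5
tool_pos: [0.5078, -0.2229, 0.0219]
tool_rot: [-2.314, -2.123, 0.001]
contact_force: [-7.2, 3.9, 16.2]
opening: 0.0003
grip_force: 8.1
```

It's firm at 22 mm with 16 N, so the near edge is down. Now the far edge.

```bash
python3 -m handwheel '[{"gripper":1,"offset":[0,0,-12],"rotation":[0,0,0]},{"gripper":1,"offset":[0,0,-35],"rotation":[0,0,0]},{"gripper":1,"offset":[0,25,-35],"rotation":[0,0,0]},{"gripper":1,"offset":[0,50,-35],"rotation":[0,0,0]},{"gripper":1,"offset":[0,66,-35],"rotation":[0,0,0]},{"gripper":1,"offset":[0,66,-28],"rotation":[0,0,0]},{"gripper":1,"offset":[0,66,-21],"rotation":[0,0,0]},{"gripper":1,"offset":[0,66,-16],"rotation":[0,0,0]}]'; python3 -c "
from h import *
st()"
```

```text
t: 27.5
tool_pos: [0.5723, -0.2282, 0.0345]
tool_rot: [-2.314, -2.122, 0.001]
contact_force: [-0.0, -0.3, -0.3]
opening: -0.0001
grip_force: 0.0
t 27.5 box [33.3 -2.7] 34.5 F [-0.  -0.3 -0.3] open -7.884953222366754e-05
```

```bash
python3 -m handwheel '[{"gripper":1,"offset":[0,0,0.5],"rotation":[0,0,0]},{"gripper":1,"offset":[0,0,1],"rotation":[0,0,0]},{"gripper":1,"offset":[0,0,1.5],"rotation":[0,0,0]},{"gripper":1,"offset":[0,0,2],"rotation":[0,0,0]},{"gripper":1,"offset":[0,0,2.5],"rotation":[0,0,0]},{"gripper":1,"offset":[0,0,3],"rotation":[0,0,0]},{"gripper":1,"offset":[0,0,3.5],"rotation":[0,0,0]},{"gripper":1,"offset":[0,0,4],"rotation":[0,0,0]}]'; python3 -m handwheel '[{"gripper":1,"offset":[0,0,0.4],"rotation":[0,0,0]},{"gripper":1,"offset":[0,0,0.8],"rotation":[0,0,0]},{"gripper":1,"offset":[0,0,1.2],"rotation":[0,0,0]},{"gripper":1,"offset":[0,0,1.6],"rotation":[0,0,0]},{"gripper":1,"offset":[0,0,2],"rotation":[0,0,0]},{"gripper":1,"offset":[0,0,2.4],"rotation":[0,0,0]},{"gripper":1,"offset":[0,0,2.7],"rotation":[0,0,0]},{"gripper":1,"offset":[0,0,3],"rotation":[0,0,0]}]'
```

```text
t: 28.5
tool_pos: [0.5735, -0.2285, 0.0318]
tool_rot: [2.315, 2.124, -0.0]
contact_force: [-0.6, 0.2, -0.0]
opening: -0.0002
grip_force: 0.0
t: 29.5
tool_pos: [0.5735, -0.2285, 0.0288]
tool_rot: [2.315, 2.124, 0.0]
contact_force: [-0.6, -0.3, -0.5]
opening: 0.0002
grip_force: 0.0
```

```bash
python3 -m handwheel '[{"gripper":1,"offset":[0,0,0.4],"rotation":[0,0,0]},{"gripper":1,"offset":[0,0,0.8],"rotation":[0,0,0]},{"gripper":1,"offset":[0,0,1.2],"rotation":[0,0,0]},{"gripper":1,"offset":[0,0,1.6],"rotation":[0,0,0]},{"gripper":1,"offset":[0,0,2],"rotation":[0,0,0]},{"gripper":1,"offset":[0,0,2.4],"rotation":[0,0,0]},{"gripper":1,"offset":[0,0,2.7],"rotation":[0,0,0]},{"gripper":1,"offset":[0,0,3],"rotation":[0,0,0]}]'; python3 -m handwheel '[{"gripper":1,"offset":[0,0,0.4],"rotation":[0,0,0]},{"gripper":1,"offset":[0,0,0.8],"rotation":[0,0,0]},{"gripper":1,"offset":[0,0,1.2],"rotation":[0,0,0]},{"gripper":1,"offset":[0,0,1.6],"rotation":[0,0,0]},{"gripper":1,"offset":[0,0,2],"rotation":[0,0,0]},{"gripper":1,"offset":[0,0,2],"rotation":[0,0,0]},{"gripper":1,"offset":[0,0,2],"rotation":[0,0,0]},{"gripper":1,"offset":[0,0,2],"rotation":[0,0,0]}]'
```

```text
t: 30.5
tool_pos: [0.5735, -0.2285, 0.0258]
tool_rot: [-2.315, -2.124, 0.0]
contact_force: [0.3, 1.0, -0.1]
opening: 0.0002
grip_force: 0.0
t: 31.5
tool_pos: [0.5735, -0.2286, 0.0238]
tool_rot: [2.315, 2.124, 0.0]
contact_force: [-0.0, -0.2, 0.3]
opening: 0.0002
grip_force: 0.0
```

```bash
python3 -m handwheel '[{"gripper":1,"offset":[0,0,0.4],"rotation":[0,0,0]},{"gripper":1,"offset":[0,0,0.8],"rotation":[0,0,0]},{"gripper":1,"offset":[0,0,1.2],"rotation":[0,0,0]},{"gripper":1,"offset":[0,0,1.6],"rotation":[0,0,0]},{"gripper":1,"offset":[0,0,2],"rotation":[0,0,0]},{"gripper":1,"offset":[0,0,2.4],"rotation":[0,0,0]},{"gripper":1,"offset":[0,0,2.4],"rotation":[0,0,0]},{"gripper":1,"offset":[0,0,2.4],"rotation":[0,0,0]}]'
```

```text
t: 32.5
tool_pos: [0.5735, -0.2285, 0.022]
tool_rot: [-2.315, -2.124, 0.0]
contact_force: [-2.2, 1.4, 5.5]
opening: 0.0003
grip_force: 2.7
```

```bash
python3 -m handwheel '[{"gripper":1,"offset":[0,0,0.3],"rotation":[0,0,0]},{"gripper":1,"offset":[0,0,0.6],"rotation":[0,0,0]},{"gripper":1,"offset":[0,0,0.9],"rotation":[0,0,0]},{"gripper":1,"offset":[0,0,1.2],"rotation":[0,0,0]},{"gripper":1,"offset":[0,0,1.5],"rotation":[0,0,0]},{"gripper":1,"offset":[0,0,1.8],"rotation":[0,0,0]},{"gripper":1,"offset":[0,0,2],"rotation":[0,0,0]},{"gripper":1,"offset":[0,0,2],"rotation":[0,0,0]}]'; python3 -m handwheel '[{"gripper":1,"offset":[0,0,-10],"rotation":[0,0,0]},{"gripper":1,"offset":[0,0,-40],"rotation":[0,0,0]},{"gripper":1,"offset":[0,0,-90],"rotation":[0,0,0]},{"gripper":1,"offset":[-50,0,-110],"rotation":[0,0,0]},{"gripper":1,"offset":[-100,-30,-120],"rotation":[0,0,0]},{"gripper":1,"offset":[-110,-90,-120],"rotation":[0,0,0]},{"gripper":1,"offset":[-110,-150,-120],"rotation":[0,0,0]},{"gripper":1,"offset":[-110,-200,-120],"rotation":[0,0,0]}]'; python3 - <<'E'
from h import *
st()
for z in(.045,.047,.05): print(z); trk(-1,z)
s=cam("side"); crop(s,265,215,90,80,8,"pics/f.png")
t=cam("top"); crop(t,300,205,110,95,7,"pics/ft.png")
E
```

```text
t: 33.5
tool_pos: [0.5736, -0.2286, 0.0219]
tool_rot: [-2.314, -2.124, 0.001]
contact_force: [-7.7, 4.1, 15.2]
opening: 0.0
grip_force: 7.6
t: 34.5
tool_pos: [0.3629, -0.3209, 0.139]
tool_rot: [2.315, 2.123, -0.0]
contact_force: [0.5, -0.5, 0.4]
opening: -0.0
grip_force: 0.0
t 34.5 box [-167.3 -113.1] 139.0 F [ 0.5 -0.5  0.4] open -4.464210493543707e-05
0.045
side -42 centre [-0.2  3.4] sep 56.6 yaw 0.031 score [ 8. 18.]
top 42 centre [ 0.8 -0.4] sep 56.1 yaw -0.005 score [94. 85.]
side 42 centre [-0.3  3.9] sep 56.2 yaw -0.008 score [ 3. 21.]
0.047
side -42 centre [-0.5  0.7] sep 56.3 yaw 0.031 score [ 6. 17.]
top 42 centre [ 0.3 -0.4] sep 56.0 yaw -0.005 score [92. 84.]
side 42 centre [-0.6  0.8] sep 56.0 yaw -0.008 score [ 4. 22.]
0.05
side -42 centre [-0.9 -3.4] sep 56.0 yaw 0.032 score [ 6. 16.]
top 42 centre [-0.2 -0.4] sep 55.8 yaw -0.005 score [92. 85.]
side 42 centre [-1.  -3.9] sep 55.6 yaw -0.007 score [ 3. 21.]
```

Both edges stop hard at the same height, 22.0 mm, 11 mm below first contact. I'll do a numeric check of level and catches.

```bash
python3 - <<'E'
from h import *
cov(.045)
t=cam("top"); g=t["image"].min(2).astype(np.uint8)
m=(g>200).astype(np.uint8); m[:205]=0;m[300:]=0;m[:,:300]=0;m[:,410:]=0
m=cv2.morphologyEx(m,cv2.MORPH_OPEN,np.ones((7,7)))
c=max(cv2.findContours(m,0,1)[0],key=cv2.contourArea)[:,0]; r=cv2.minAreaRect(np.array([w2b(plane(t,*u,.045)*1e3) for u in c],np.float32)); print("top",r)
s=cam("side")
for n,d in(("top",t),("side",s)):
  for sg in(-1,1):
    for y in(-1.5,20):
        u=np.array([[proj(d,np.r_[b2w(sg*x,y),50 if y<0 else 45]/1e3)] for x in np.arange(46,70,2)],np.float32)
        print(n,sg,y,cv2.remap(d["image"].min(2),u,None,cv2.INTER_LINEAR).ravel().tolist())
E
```

```text
cover [-1.4 -1.5] size [141.4 117.4] yaw -0.001
top ((0.11075592041015625, -0.02271270751953125), (111.43949127197266, 141.06442260742188), 0.0007101293304003775)
top -1 -1.5 [248, 246, 239, 226, 220, 213, 179, 125, 99, 108, 99, 72]
top -1 20 [248, 248, 248, 241, 199, 111, 50, 41, 45, 39, 44, 51]
top 1 -1.5 [247, 247, 247, 238, 202, 191, 210, 203, 158, 102, 69, 62]
top 1 20 [247, 247, 248, 249, 243, 200, 129, 79, 63, 62, 61, 65]
side -1 -1.5 [253, 253, 253, 251, 237, 241, 244, 221, 114, 94, 92, 93]
side -1 20 [253, 253, 253, 252, 252, 229, 116, 106, 95, 93, 93, 94]
side 1 -1.5 [254, 254, 245, 219, 220, 241, 235, 170, 104, 91, 90, 92]
side 1 20 [253, 253, 253, 252, 217, 139, 120, 111, 98, 92, 91, 91]
```

The two views agree on the cover: top at 45 mm, centred within about 1 mm, square. Both rollers sit at about 53–61 mm, their rest position over the edges. The robot is clear, so I'm handing in.

```bash
python3 -c "
from station import ctrl
print(ctrl.finish_job())"
```

```text
the job is handed in; nothing more can be done
None
```

I handed the job in at about 35 s; no verdict came back, but the last check showed the cover flush, square and centred over the pins with both catches back over its edges, and the arm never went near the jar, heat sink or screwdriver.

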